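Touch up the open seam of a plank serving board

ROBOT

A 6-joint arm with a two-finger parallel gripper is mounted at the origin on the work surface. World frame = base frame: x ahead of the robot, y to its left, z up, the work surface at z = 0. Lengths are in m, angles in rad, forces in N, time in s.
With the tool pointing down it reaches from about 0.425 to 1.125 m from the base axis. Payload 14.9 kg.
Tool frame: the origin (TCP) lies between the finger pads; the fingertips stand 25 mm ahead of it and the grasp point (between the pads) lies 6 mm ahead of it; z points along the fingers, y is the line along which they close (so a half turn about z gives the same grasp; the last joint's range is limited). The gripper opens to 91 mm and grips with 3 to 60 N. Pads are 32 mm wide; open, the fingers measure 118 mm over their backs; the gripper's body (76 mm by 178 mm) begins 60 mm behind the grasp point.
Start: joints at [1.305, 0.379, 1.734, -0, 1.028, -0.033], TCP at [0.161, 0.681, 0.2] pointing down, gripper open.
Joint ranges: [-2.77, 2.77], [-0.74, 2.19], [0, 2.66], [-1.06, 4.2], [0.31, 2.87], [-3.08, 3.08]. Speed limits (rad/s): [1.89, 1.89, 2.39, 3.14, 3.14, 3.14].

INTERFACE

Orientations are given as a rotation vector (axis times angle).
In Python, from plant import monitor, capture, job gives the robot as it stands.
- The arm moves only by the tool send_rows, never from a script. Its argument "deltas" is a list of rows, each a list of 2 entries, a list of its own where there are three numbers: the shift along the world's x, y, z in units of 0.15 m (1.0 is 0.15 m), then the turn, a rotation vector about the world's x, y, z in units of 2 rad (1.0 is 2 rad). A call has 1 to 8 rows; each row is the pose to reach, as a shift and turn from the pose commanded when the call began; what a row does not reach only later rows make up. A row lasts 1/8 s, in which the tool goes at most 62.5 mm and 10.7 degrees, less where a joint would pass 70% of its speed; a pose out of reach is approached as far as the arm can. A call with a number of a shift or a turn outside -1 to 1 is refused whole. A call with a gripper value outside its range is refused whole. "gripper" is the closure, from -1 (fully open) to 1 (shut), set as the call begins (left out, the last holds). The fingers move at their own pace and stop on an object; the grip force is fixed at half the most. Time passes only in rows, so rows that repeat a pose let the fingers close. It gives the time, the measured TCP pose, the force, the opening and the grip force at its end, in the units of the state.
- monitor.get_obs(): the state, without advancing time (a new reading comes with each control period).
- capture(name): name is "scene" or "top" or "wrist"; returns a dict with "pixels" (480x640x3 uint8, red, green, blue), "mtx" (3x3 intrinsics, pixels), "world_to_cam" (4x4, takes a point from world to camera coordinates). Camera axes: x right, y down, z forward; pixel columns grow to the right and rows downward; lengths in m; the calibration is good to about 2 mm. A picture is of the moment at which its call begins. There is no depth.
- job.job_done(): hands the job in; it is judged then, once.
The state is a dict: "time": time; "joint_positions": joint angles; "qd": joint speeds; "tau": joint torques, N m; "position": TCP position; "orientation": TCP orientation; "ft_force": force on the tool from outside, world axes, zero at the start; "torque": the same for the moment, N m; "width": opening from 0.0 (shut) to 1.0 (fully open); "finger_force": force on a finger pad.
Only numpy, scipy, OpenCV 4.12 (cv2) and the standard library are available. Lean on these libraries where they do the work, as an engineer would, in place of code of your own. Each camera call takes 0.05 s, during which the arm holds its last target. There are 200 camera calls.

TASK

Take the brown touch-up marker out of its pot and draw its nib slowly (no faster than about 5 cm a second) and lightly along the seam between the serving board's dark plank and its middle plank, keeping it in touch all the way from the black iron band to the brass band, without marking the planks away from the seam. Then put the marker back in its own pot, nib down, and let go; leave the black marker alone.

Things in the scene. Friction and masses are not known exactly. Their poses are not given: they have to be found in the camera images.
- brown_marker_grip (a point): where to grip the brown marker: a point on its axis 80 mm above the nib's tip and 45 mm below its top, about half-way up the part that shows above the pot. z runs along the marker from nib to top.
- brown_marker: loose brown marker with thin brass rings, barrel 20 mm across, 125 mm long in all, 55 g, nib down in a white pot. Origin: nib tip when out; z from nib to top. The flat nib, 10 mm across, sticks out 16 mm and is sprung: it slides up to 12 mm in (0.6 N starts it, 5 N fully in), so aiming the tip 3 to 6 mm below a surface presses lightly (this origin then lies below that surface).
- board: fixed plank board, 200 (x) by 180 (y) by 22 mm. Origin: centre of underside. Planks along x: dark at y 30 to 90 mm, mid-brown, pale at y -90 to -30. Flush end bands 20 mm wide: black iron at x -100 to -80, brass at x 80 to 100. Wanted seam: thin black line, level with the top (z 22; it does not guide the nib), y = 30, from x = -80 to 80. The seam at y = -30 by the pale plank is not wanted.
- brown_pot: the brown marker's own pot: a small round white ceramic pot, fixed to the table, 40 mm high, mouth 30 mm across inside (40 mm outside), slightly wider at the foot, floor 5 mm thick. Origin: centre of its underside; its axis is upright.
- black_marker: the other marker, black with steel rings, of the same shape and size, loose in a like white pot on the other side of the board; not to be moved. Origin: tip of its nib; z runs from nib to top.

How it is judged:
On the way, in this order (a step that is already met when the one before it is completed fails the run):
1. brown nib touching the board within 15 mm to the side of the seam line, at the start of the seam by the iron band (within 15 mm) (contact force between brown_marker and board above 0.1 N and x of brown_marker in the frame of board between -0.095 and -0.065 m and y of brown_marker in the frame of board between 0.015 and 0.045 m and z of brown_marker in the frame of board below 0.035 m), for 0.05 s.
2. brown nib touching the board within 15 mm to the side of the seam line, at x = -50 mm along it (within 10 mm) (contact force between brown_marker and board above 0.1 N and x of brown_marker in the frame of board between -0.06 and -0.04 m and y of brown_marker in the frame of board between 0.015 and 0.045 m and z of brown_marker in the frame of board below 0.035 m), for 0.05 s.
3. brown nib touching the board within 15 mm to the side of the seam line, at x = -25 mm along it (within 10 mm) (contact force between brown_marker and board above 0.1 N and x of brown_marker in the frame of board between -0.035 and -0.015 m and y of brown_marker in the frame of board between 0.015 and 0.045 m and z of brown_marker in the frame of board below 0.035 m), for 0.05 s.
4. brown nib touching the board within 15 mm to the side of the seam line, at x = 0 mm along it (within 10 mm) (contact force between brown_marker and board above 0.1 N and x of brown_marker in the frame of board between -0.01 and 0.01 m and y of brown_marker in the frame of board between 0.015 and 0.045 m and z of brown_marker in the frame of board below 0.035 m), for 0.05 s.
5. brown nib touching the board within 15 mm to the side of the seam line, at x = 25 mm along it (within 10 mm) (contact force between brown_marker and board above 0.1 N and x of brown_marker in the frame of board between 0.015 and 0.035 m and y of brown_marker in the frame of board between 0.015 and 0.045 m and z of brown_marker in the frame of board below 0.035 m), for 0.05 s.
6. brown nib touching the board within 15 mm to the side of the seam line, at x = 50 mm along it (within 10 mm) (contact force between brown_marker and board above 0.1 N and x of brown_marker in the frame of board between 0.04 and 0.06 m and y of brown_marker in the frame of board between 0.015 and 0.045 m and z of brown_marker in the frame of board below 0.035 m), for 0.05 s.
7. brown nib touching the board within 15 mm to the side of the seam line, at the end of the seam by the brass band (within 15 mm) (contact force between brown_marker and board above 0.1 N and x of brown_marker in the frame of board between 0.065 and 0.095 m and y of brown_marker in the frame of board between 0.015 and 0.045 m and z of brown_marker in the frame of board below 0.035 m), for 0.05 s.
At the end, for the whole second after the job is handed in: The brown marker stands nib down in its own pot, at rest and let go: nib tip within 20 mm of the pot's axis and less than 20 mm above the table, leaning less than 28 degrees; the black marker is within 30 mm of where it was (horizontal distance between brown_marker and brown_pot below 0.02 m and height (world z) of brown_marker below 0.02 m and angle between brown_marker's own z axis and vertical below 0.5 rad and linear speed of brown_marker below 0.03 m/s and distance of black_marker from where it was at the start of the episode below 0.03 m); the robot touches nothing.
It fails at once if the brown marker touches the board more than 18 mm to the side of the wanted seam (contact force between brown_marker and board above 0.3 N and (y of brown_marker in the frame of board below 0.012 m or y of brown_marker in the frame of board above 0.048 m)).
It fails at once if the brown marker moves faster than 12 cm/s while it touches the board (contact force between brown_marker and board above 0.3 N and linear speed of brown_marker above 0.12 m/s).
It fails at once if the brown marker is pressed on the board with more than 20 N (contact force between brown_marker and board above 20 N).
It fails at once if the black marker is moved by more than 30 mm (distance of black_marker from where it was at the start of the episode above 0.03 m).
It also fails if it takes over 64 s, if anything falls off the work surface, if the arm or the gripper's body presses on something with over 40 N, if the wrist force passes 120 N, or if a joint passes its speed limit or range.

## Working session

There is one attempt and no reset: what is moved stays moved. The work goes in short steps, Python scripts to look and compute and a tool call to move; the robot and the scene stay as the last step left them, time stands still between calls to the robot, and variables do not carry over. Pictures are saved under pics/ and viewed, at most 10 in all, crops included, and the job is handed in when it is done.

Besides the shell and the picture viewer there is one more tool, called after "Call:" as name([rows], argument=value, ...), one row to a line, values as JSON. send_rows: Moves the arm, as the interface text tells. Its arguments: {"type":"object","properties":{"deltas":{"type":"array"},"gripper":{"type":"number"}},"required":["deltas"]}

```bash
mkdir -p pics
cat > h.py <<'E'
import numpy as np, cv2
from plant import monitor, capture, job
def grab(n,f):
    c=capture(n); cv2.imwrite(f'pics/{f}.png',c['pixels'][:,:,::-1]); np.savez(f'{f}.npz',**c); return c
def load(f): return dict(np.load(f'{f}.npz'))
def ray(c,u,v):
    T=c['world_to_cam']; R=T[:3,:3]; o=-R.T@T[:3,3]
    return o, R.T@np.linalg.inv(c['mtx'])@np.array([u,v,1.])
def plane(c,u,v,z):
    o,d=ray(c,u,v); return o+d*(z-o[2])/d[2]
def proj(c,p):
    q=c['mtx']@(c['world_to_cam']@np.r_[p,1])[:3]; return q[:2]/q[2]
E
python3 - <<'E'
from h import *
np.set_printoptions(precision=4,suppress=True)
for n in ['scene','top']:
    c=grab(n,n+'0'); T=c['world_to_cam']; print(n,-T[:3,:3].T@T[:3,3])
    print(c['mtx'].tolist())
print(monitor.get_obs())
E
```

```text
scene [1.3152 0.0431 0.6843]
[[540.582155167101, 0.0, 310.60969364306055], [0.0, 540.582155167101, 245.86889139257897], [0.0, 0.0, 1.0]]
top [ 0.3734 -0.0052  0.9163]
[[484.1229700165035, 0.0, 321.58958729316475], [0.0, 484.1229700165035, 238.96086853118015], [0.0, 0.0, 1.0]]
{'time': 0.1, 'joint_positions': array([ 1.3047,  0.3794,  1.7347,  0.    ,  1.0285, -0.0333]), 'qd': array([-0.0025, -0.0009, -0.0016, -0.0004, -0.0004,  0.0016]), 'tau': array([  0.0005, -76.505 , -43.5294,   0.0652,   0.0398,  -0.    ]), 'position': array([0.1614, 0.6808, 0.1996]), 'orientation': array([-0.3648, -3.1202,  0.0015]), 'ft_force': array([-0.9061, -0.1045, -0.508 ]), 'torque': array([-0.0046,  0.0144,  0.0334]), 'finger_force': 0.0, 'width': 1.0013744533221016}
```

View pics/top0.png

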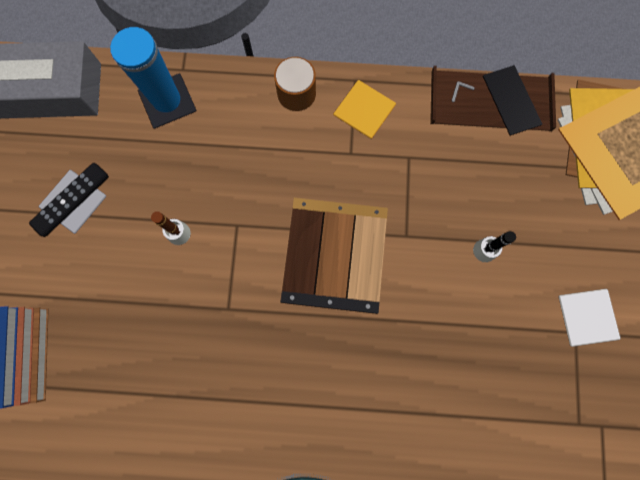

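View pics/scene0.png

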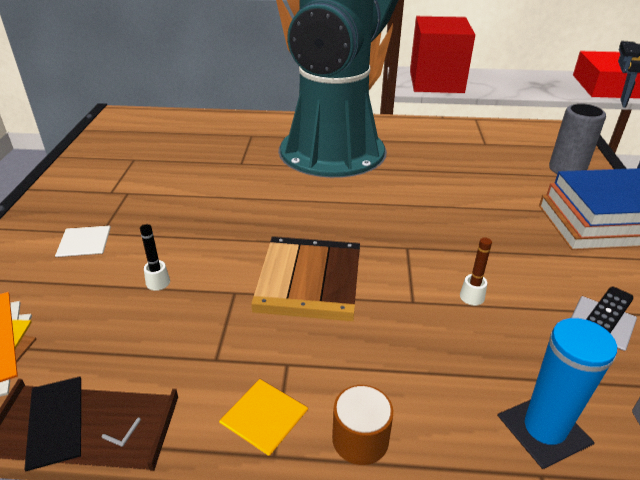

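The top view shows the brown marker at about (165,222) in its pot at (177,232), the board centred at about (335,255) with brass at the top and dark plank on the left, and the black marker at (495,245). The scene view agrees: brown marker (482,262), pot (474,290), board (308,275), black marker (152,258).

Run:
```python
from h import *
def crop(f,x,y,w,h,s): 
    return cv2.resize(cv2.imread(f'pics/{f}.png')[y:y+h,x:x+w],None,fx=s,fy=s,interpolation=cv2.INTER_NEAREST)
a=crop('top0',140,200,60,60,6);b=crop('scene0',445,230,60,80,6)[:480]
c=crop('top0',275,195,120,120,3)
im=np.zeros((480,800,3),np.uint8); im[:360,:360]=a; im[:480,370:730]=b
cv2.imwrite('pics/crop.png',im)
for f,x,y,w,h in [('top0',140,200,60,60),('scene0',445,230,60,80)]:
    p=cv2.imread(f'pics/{f}.png'); hsv=cv2.cvtColor(p,cv2.COLOR_BGR2HSV)[y:y+h,x:x+w].astype(int)
    m=((hsv[...,1]>140)&(hsv[...,2]<125)).astype(np.uint8)
    wh=((hsv[...,1]<60)&(hsv[...,2]>110)).astype(np.uint8)
    for nm,k in (('brown',m),('white',wh)):
        n,l,s,cc=cv2.connectedComponentsWithStats(k)
        for i in range(1,n):
            if s[i,4]>30: print(f,nm,s[i]+[x,y,0,0,0],cc[i]+[x,y])
```

```text
top0 brown [151 211  28  23 304] [163.51973684 221.85526316]
top0 white [162 219  29  23 303] [178.12871287 230.93069307]
scene0 brown [445 238  60  48 598] [479.82943144 260.10702341]
scene0 brown [445 304  60   5  84] [473.89285714 305.71428571]
scene0 white [460 274  27  32 546] [473.00549451 291.63919414]
```

View pics/crop.png

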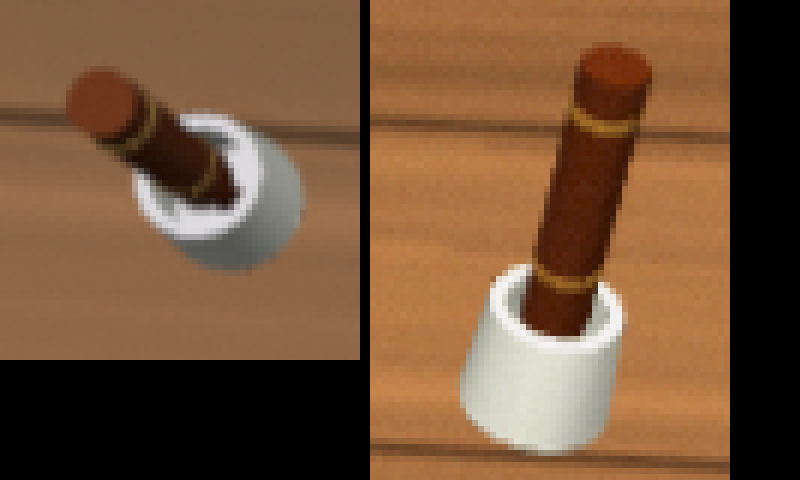

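The crop shows the top-view cap disc at about (156.9,217.0) and pot mouth centre (173.3,229.3). In the scene view the cap disc is at (486.0,241.3) and the mouth centre at (476.2,281.3); the marker leans in its pot.

Run:
```python
from h import *
np.set_printoptions(precision=4,suppress=True)
t=load('top0');s=load('scene0')
def tri(a,b):
    (o1,d1),(o2,d2)=ray(t,*a),ray(s,*b); d1/=np.linalg.norm(d1);d2/=np.linalg.norm(d2)
    k=np.linalg.lstsq(np.c_[d1,-d2],o2-o1,rcond=None)[0]; p,q=o1+k[0]*d1,o2+k[1]*d2
    return (p+q)/2,np.linalg.norm(p-q)
top=tri((156.9,217.),(486,241.3)); mouth=tri((173.3,229.3),(476.2,281.3)); print('top',top,'mouth',mouth)
print('mouth@.04',plane(t,173.3,229.3,.04),plane(s,476.2,281.3,.04))
# axis = intersection of the two viewing planes (top view axis line, scene axis line)
def pl(c,a,b): return np.cross(ray(c,*a)[1],ray(c,*b)[1])
n1=pl(t,(156.9,217.),(140+217/6,200+190/6)); n2=pl(s,(486,241.3),(445+(567-370)/6,230+278/6))
ax=np.cross(n1,n2); ax/=np.linalg.norm(ax)*np.sign(ax[2]); print('axis',ax,'lean deg',np.degrees(np.arccos(ax[2])),'tip',top[0]-.125*ax,'grip',top[0]-.045*ax)
# board
g=cv2.cvtColor(t['pixels'],cv2.COLOR_RGB2GRAY).astype(float); hsv=cv2.cvtColor(t['pixels'],cv2.COLOR_RGB2HSV).astype(int)
pts=[]
for v in range(220,290,3):
    r=g[v,306:334]; i=np.argmin(r)  ; pts.append((306+i,v,r[i]))
print(pts[::3])
for u in (300,310,): 
    print(u,[ (v,int(g[v,u])) for v in list(range(194,222))+list(range(290,312))])
for v in (230,270): print(v,g[v,284:392].astype(int).tolist())
```

```text
top (array([0.5579, 0.2847, 0.1272]), np.float64(0.0018583867882817164)) mouth (array([0.5577, 0.2847, 0.0362]), np.float64(0.0026287916753566635))
mouth@.04 [0.5568 0.2821 0.04  ] [0.5617 0.2847 0.04  ]
axis [-0.0044 -0.0114  0.9999] lean deg 0.7005148762841743 tip [0.5584 0.2862 0.0022] grip [0.5581 0.2853 0.0822]
[(np.int64(322), 220, np.float64(23.0)), (np.int64(321), 229, np.float64(23.0)), (np.int64(320), 238, np.float64(22.0)), (np.int64(319), 247, np.float64(19.0)), (np.int64(318), 256, np.float64(20.0)), (np.int64(317), 265, np.float64(21.0)), (np.int64(316), 274, np.float64(21.0)), (np.int64(315), 283, np.float64(19.0))]
300 [(194, 101), (195, 103), (196, 104), (197, 107), (198, 121), (199, 129), (200, 130), (201, 129), (202, 130), (203, 129), (204, 129), (205, 130), (206, 130), (207, 130), (208, 119), (209, 85), (210, 49), (211, 47), (212, 47), (213, 47), (214, 46), (215, 47), (216, 47), (217, 47), (218, 45), (219, 47), (220, 46), (221, 46), (290, 46), (291, 45), (292, 42), (293, 39), (294, 36), (295, 38), (296, 38), (297, 39), (298, 38), (299, 38), (300, 38), (301, 38), (
[... 953 characters left out ...]
 101, 98, 98, 97, 96, 74, 37, 99, 144, 147, 142, 143, 140, 139, 141, 144, 154, 155, 154, 156, 153, 150, 149, 148, 143, 145, 145, 149, 150, 154, 156, 152, 145, 141, 141, 139, 142, 150, 142, 105, 99, 98, 100, 98, 99]
270 [92, 55, 47, 47, 49, 46, 45, 44, 44, 45, 45, 43, 45, 47, 46, 46, 47, 47, 45, 45, 43, 45, 46, 49, 50, 51, 49, 47, 48, 52, 53, 50, 26, 24, 73, 85, 80, 79, 86, 94, 94, 96, 96, 97, 97, 97, 97, 96, 94, 95, 95, 93, 95, 101, 104, 104, 103, 100, 101, 99, 95, 97, 100, 98, 66, 37, 106, 146, 148, 145, 146, 147, 148, 144, 144, 157, 157, 151, 149, 150, 150, 146, 143, 142, 143, 139, 131, 145, 150, 151, 147, 145, 146, 142, 137, 139, 148, 152, 124, 116, 115, 115, 115, 116, 116, 115, 115, 116]
```

Run:
```python
from h import *
np.set_printoptions(precision=4,suppress=True)
t=load('top0');s=load('scene0')
g=cv2.cvtColor(t['pixels'],cv2.COLOR_RGB2GRAY).astype(float)
P=[]
for v in range(216,291):
    u=np.arange(310,330); w=np.clip(42-g[v,310:330],0,None); P.append(((w@u)/w.sum(),v))
P=np.array(P); k=np.polyfit(P[:,1],P[:,0],1); print('fit',k,'res',np.std(P[:,0]-np.polyval(k,P[:,1])))
f=lambda v:np.polyval(k,v)
A=plane(t,f(295),295,.022);B=plane(t,f(211.5),211.5,.022); d=B-A
print('start',A,'end',B,'len',np.linalg.norm(d),'yaw of board x',np.degrees(np.arctan2(d[1],d[0])))
print('scene check',proj(s,A),proj(s,B))
gs=cv2.cvtColor(s['pixels'],cv2.COLOR_RGB2GRAY)
for q in (.1,.9):
    u,v=proj(s,A+q*d); print(u,v,gs[int(round(v)),int(u)-8:int(u)+9].tolist())
uA,vA=proj(s,A);uB,vB=proj(s,B)
print(gs[int(vA)-8:int(vA)+9,int(uA)+4].tolist(),gs[int(vB)-8:int(vB)+9,int(uB)+4].tolist())
# outer board end edges widths and corners
print('dark edge y', plane(t,289.5,230,.022), 'pale edge',plane(t,386,230,.022))
```

```text
fit [ -0.1166 348.009 ] res 0.0537005112617986
start [0.4543 0.0141 0.022 ] end [0.6143 0.0066 0.022 ] len 0.16012543900869602 yaw of board x -2.6658605672761655
scene check [328.8815 245.7717] [320.1513 300.3401]
328.10063626496566 250.65234595441993 [111, 104, 99, 101, 94, 98, 102, 79, 21, 35, 51, 50, 50, 45, 55, 53, 51]
321.1260761358963 294.24738721840816 [103, 102, 104, 97, 97, 99, 102, 77, 23, 24, 49, 57, 54, 53, 52, 51, 46]
[109, 112, 115, 101, 59, 29, 29, 29, 31, 28, 47, 49, 52, 50, 50, 52, 52] [56, 52, 57, 52, 53, 52, 51, 52, 51, 85, 138, 153, 149, 150, 151, 153, 153]
dark edge y [0.5738 0.0682 0.022 ] pale edge [ 0.586  -0.1142  0.022 ]
```

Call:
send_rows([
  [[0.15,-0.15,0],[0,0,-0.04]],
  [[0.33,-0.33,0],[0,0,-0.09]],
  [[0.52,-0.52,0],[0,0,-0.14]],
  [[0.7,-0.7,0],[0,0,-0.19]],
  [[0.88,-0.88,0],[0,0,-0.23]],
], gripper=-1)

```text
time: 0.72
position: [0.2942, 0.548, 0.1999]
orientation: [-1.071, -2.953, 0.001]
ft_force: [-0.2, -0.1, 0.5]
width: 0.999
finger_force: 0.0
```

Call:
send_rows([
  [[0.18,-0.18,0],[0,0,-0.05]],
  [[0.35,-0.35,0],[0,0,-0.1]],
  [[0.53,-0.53,0],[0,0,-0.14]],
  [[0.7,-0.7,0],[0,0,-0.19]],
  [[0.88,-0.88,0],[0,0,-0.23]],
])

```text
time: 1.35
position: [0.4261, 0.4161, 0.1999]
orientation: [-1.716, -2.632, 0.001]
ft_force: [0.4, 0.2, 0.9]
width: 1.002
finger_force: 0.0
```

Call:
send_rows([
  [[0.18,-0.18,0],[0,0,-0.05]],
  [[0.4,-0.4,0],[0,0,-0.1]],
  [[0.6,-0.6,0],[0,0,-0.15]],
  [[0.75,-0.75,0],[0,0,-0.2]],
  [[0.85,-0.85,0],[0,0,-0.23]],
  [[0.88,-0.88,0],[0,0,-0.23]],
  [[0.88,-0.88,0],[0,0,-0.23]],
])

```text
time: 2.22
position: [0.5572, 0.2854, 0.2]
orientation: [-2.266, -2.176, 0.0]
ft_force: [-0.1, -0.2, -0.6]
width: 0.999
finger_force: 0.0
```

Call:
send_rows([
  [[0,0,-0.12],[0,0,0]],
  [[0,0,-0.27],[0,0,0]],
  [[0,0,-0.42],[0,0,0]],
  [[0,0,-0.57],[0,0,0]],
  [[0,0,-0.68],[0,0,0]],
  [[0,0,-0.73],[0,0,0]],
  [[0,0,-0.73],[0,0,0]],
])

```text
time: 3.1
position: [0.5573, 0.2852, 0.0903]
orientation: [-2.267, -2.175, 0.001]
ft_force: [0.9, -0.7, 0.3]
width: 0.998
finger_force: 0.0
```

Run:
```python
from h import *
print(monitor.get_obs()['position'])
c=grab('wrist','w1'); d=grab('scene','s1')
im=np.hstack([c['pixels'][::2,::2],cv2.resize(d['pixels'][200:320,400:560],(320,240))])[:,:,::-1]
cv2.imwrite('pics/c1.png',im)
```

```text
[0.55728085 0.28523188 0.09031431]
```

View pics/c1.png

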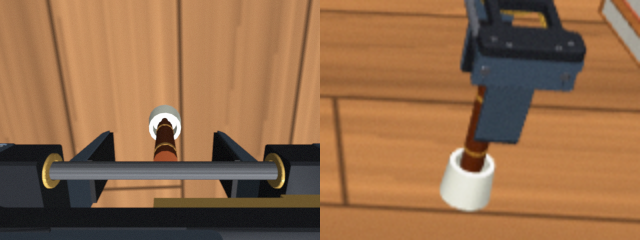

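The left half (wrist) shows the marker (165,140) centred between the open fingers, with the pot mouth at (165,122). The right half (scene) shows the fingers beside the marker, clear of the pot.

Call:
send_rows([
  [[0,0,0],[0,0,0]],
  [[0,0,0],[0,0,0]],
  [[0,0,0],[0,0,0]],
  [[0,0,0],[0,0,0]],
  [[0,0,0],[0,0,0]],
  [[0,0,0],[0,0,0]],
  [[0,0,0],[0,0,0]],
  [[0,0,0],[0,0,0]],
], gripper=1)

```text
time: 4.2
position: [0.5575, 0.2851, 0.0906]
orientation: [-2.268, -2.174, 0.0]
ft_force: [-0.2, 0.1, -0.2]
width: 0.211
finger_force: 30.0
```

Call:
send_rows([
  [[0,0,0.05],[0,0,0]],
  [[0,0,0.13],[0,0,0]],
  [[0,0,0.23],[0,0,0]],
  [[0,0,0.35],[0,0,0]],
  [[0,0,0.47],[0,0,0]],
  [[0,0,0.58],[0,0,0]],
  [[0,0,0.66],[0,0,0]],
  [[0,0,0.66],[0,0,0]],
])

```text
time: 5.2
position: [0.5579, 0.2853, 0.1906]
orientation: [2.267, 2.174, 0.002]
ft_force: [0.2, -0.9, -0.6]
width: 0.206
finger_force: 30.0
```

Run:
```python
from h import *
np.set_printoptions(precision=4,suppress=True)
print(monitor.get_obs()['position'])
d=grab('scene','s2'); e=grab('top','t2')
p=np.array([.5575,.2851,.105]); print(proj(d,p),proj(e,p))
im=np.hstack([cv2.resize(d['pixels'][180:320,420:540],(360,420)),cv2.resize(e['pixels'][160:300,100:220],(360,420))])[:,:,::-1]
cv2.imwrite('pics/c2.png',im)
```

```text
[0.5579 0.2853 0.1906]
[483.0749 251.5049] [160.3739 220.3   ]
```

View pics/c2.png

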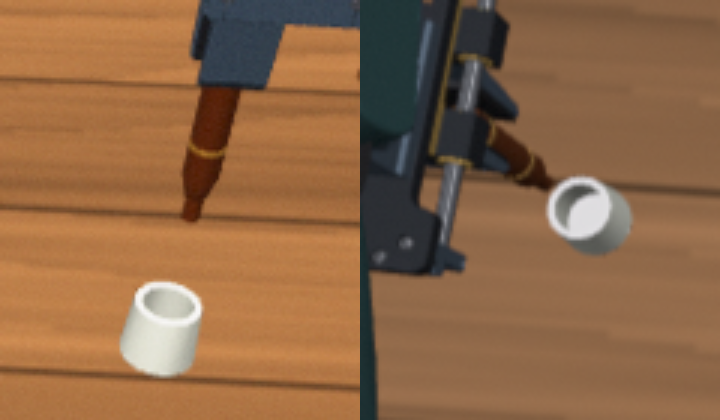

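The left half (scene) shows the marker clear of the pot, nib tip at about (483.3,252.7) in full-picture pixels. The right half (top) puts the tip at about (164.3,222) and the empty pot mouth at (173.7,230).

Run:
```python
from h import *
np.set_printoptions(precision=4,suppress=True)
t=load('t2');s=load('s2')
def tri(a,b):
    (o1,d1),(o2,d2)=ray(t,*a),ray(s,*b); d1/=np.linalg.norm(d1);d2/=np.linalg.norm(d2)
    k=np.linalg.lstsq(np.c_[d1,-d2],o2-o1,rcond=None)[0]; p,q=o1+k[0]*d1,o2+k[1]*d2
    return (p+q)/2,np.linalg.norm(p-q)
print('tip',tri((164.3,222),(483.3,252.7)),'mouth',tri((173.7,230),(476,281.3)))
print(plane(t,173.7,230,.04),plane(s,476,281.3,.04))
```

```text
tip (array([0.5564, 0.2831, 0.1005]), np.float64(0.006796289018496171)) mouth (array([0.5566, 0.2845, 0.0352]), np.float64(0.0031986948938846757))
[0.5555 0.2812 0.04  ] [0.5617 0.2843 0.04  ]
```

Call:
send_rows([
  [[-0.04,-0.1,0],[0,0,0]],
  [[-0.1,-0.26,0],[0,0,0]],
  [[-0.16,-0.43,0],[0,0,0]],
  [[-0.22,-0.59,0],[0,0,0]],
  [[-0.28,-0.75,0],[0,0,0]],
  [[-0.34,-0.9,0],[0,0,0]],
])

```text
time: 6.05
position: [0.5058, 0.1484, 0.1897]
orientation: [2.268, 2.174, 0.0]
ft_force: [0.5, -0.1, -0.6]
width: 0.21
finger_force: 30.0
```

Call:
send_rows([
  [[-0.06,-0.16,0],[0,0,0]],
  [[-0.12,-0.32,0],[0,0,0]],
  [[-0.18,-0.48,0],[0,0,0]],
  [[-0.25,-0.65,0],[0,0,0]],
  [[-0.31,-0.8,0],[0,0,0]],
  [[-0.34,-0.88,0],[0,0,0]],
  [[-0.35,-0.91,0],[0,0,0]],
  [[-0.35,-0.91,0],[0,0,0]],
])

```text
time: 7.05
position: [0.4541, 0.0136, 0.1897]
orientation: [2.268, 2.174, 0.0]
ft_force: [0.7, -1.3, -0.8]
width: 0.213
finger_force: 30.0
```

Call:
send_rows([
  [[0,0,-0.06],[0,0,0]],
  [[0,0,-0.16],[0,0,0]],
  [[0,0,-0.26],[0,0,0]],
  [[0,0,-0.36],[0,0,0]],
  [[0,0,-0.43],[0,0,0]],
  [[0,0,-0.46],[0,0,0]],
  [[0,0,-0.46],[0,0,0]],
])

```text
time: 7.92
position: [0.454, 0.0136, 0.1205]
orientation: [-2.267, -2.174, 0.0]
ft_force: [0.7, -0.1, -0.9]
width: 0.211
finger_force: 30.0
```

Run:
```python
from h import *
np.set_printoptions(precision=4,suppress=True)
print(monitor.get_obs()['position'])
d=grab('scene','s3'); w=grab('wrist','w3')
im=np.hstack([cv2.resize(d['pixels'][190:310,250:370],(480,480)),cv2.resize(w['pixels'],(320,240))[[*range(240)]+[239]*240]])[:,:,::-1]
cv2.imwrite('pics/c3.png',im); print(proj(d,np.array([.4541,.0136,.035])),proj(d,np.array([.4543,.0141,.022])))
```

```text
[0.454  0.0136 0.1205]
[328.7913 240.5251] [328.8951 245.7633]
```

View pics/c3.png

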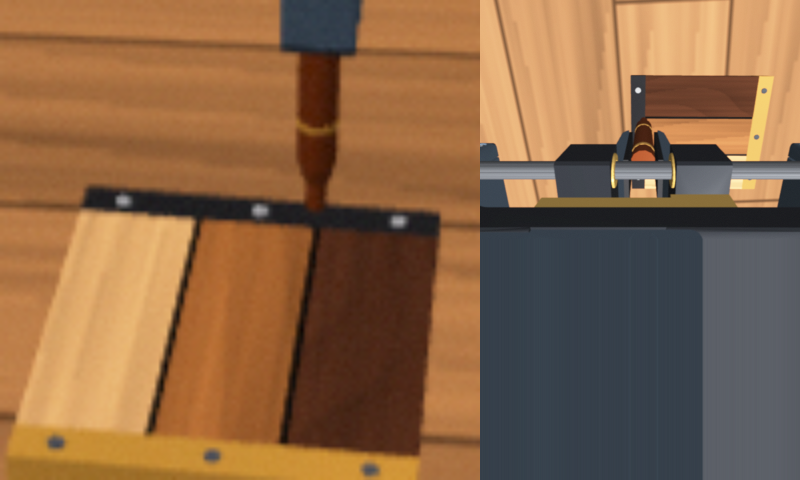

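The left half (scene) shows the nib tip at crop (316,208), which is (329,242) in the full picture. It sits just above the seam's start at the iron band and lines up sideways with the seam. The wrist view on the right agrees.

Call:
send_rows([
  [[0,0,-0.02],[0,0,0]],
  [[0,0,-0.04],[0,0,0]],
  [[0,0,-0.06],[0,0,0]],
  [[0,0,-0.075],[0,0,0]],
  [[0,0,-0.09],[0,0,0]],
  [[0,0,-0.1],[0,0,0]],
  [[0,0,-0.11],[0,0,0]],
  [[0,0,-0.115],[0,0,0]],
])

```text
time: 9.02
position: [0.4541, 0.0136, 0.1034]
orientation: [2.268, 2.174, 0.0]
ft_force: [-0.0, 0.1, 2.4]
width: 0.211
finger_force: 30.0
```

Run:
```python
from h import *
np.set_printoptions(precision=4,suppress=True)
F=[]
d=grab('scene','s4')
for i in range(10):
    o=monitor.get_obs(); F.append(o['ft_force']); capture('scene')
print(o['position'],np.mean(F,0),np.std(F,0))
im=cv2.resize(d['pixels'][200:280,280:380],(600,480))[:,:,::-1]
cv2.imwrite('pics/c4.png',im)
```

```text
[0.454  0.0136 0.1034] [-0.2268  0.0392  1.7452] [0.6062 0.3756 0.4892]
```

View pics/c4.png

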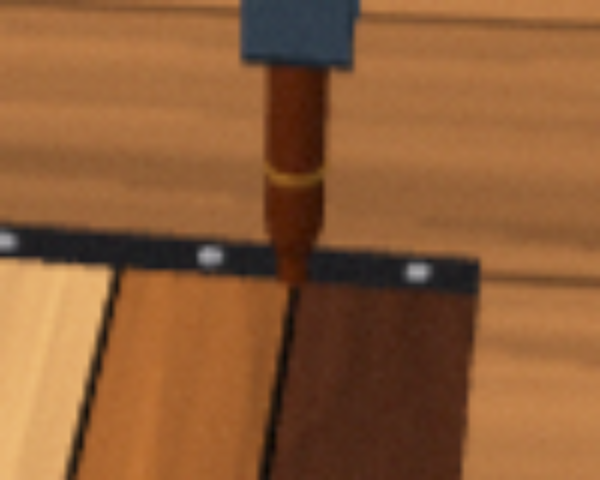

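The nib sits on the seam's start, at crop (291,283), right at the iron band's inner edge. The press is about 2.4 N after allowing for the marker's weight.

Call:
send_rows([
  [[0.02,-0.001,0],[0,0,0]],
  [[0.05,-0.002,0],[0,0,0]],
  [[0.08,-0.004,0],[0,0,0]],
  [[0.11,-0.005,0],[0,0,0]],
  [[0.14,-0.006,0],[0,0,0]],
  [[0.17,-0.008,0],[0,0,0]],
  [[0.2,-0.009,0],[0,0,0]],
  [[0.23,-0.01,0],[0,0,0]],
])

```text
time: 10.58
position: [0.4888, 0.0121, 0.1034]
orientation: [-2.268, -2.174, 0.0]
ft_force: [-0.9, 0.4, 0.6]
width: 0.21
finger_force: 30.0
```

Call:
send_rows([
  [[0.03,-0.001,0],[0,0,0]],
  [[0.06,-0.003,0],[0,0,0]],
  [[0.09,-0.004,0],[0,0,0]],
  [[0.12,-0.006,0],[0,0,0]],
  [[0.15,-0.007,0],[0,0,0]],
  [[0.18,-0.008,0],[0,0,0]],
  [[0.21,-0.01,0],[0,0,0]],
  [[0.24,-0.011,0],[0,0,0]],
])

```text
time: 11.58
position: [0.5248, 0.0105, 0.1034]
orientation: [2.268, 2.174, -0.0]
ft_force: [-1.7, -0.3, 2.3]
width: 0.211
finger_force: 30.0
```

Run:
```python
from h import *
np.set_printoptions(precision=4,suppress=True)
F=[]
d=grab('scene','s5')
for i in range(6):
    o=monitor.get_obs(); F.append(o['ft_force']); capture('scene')
print(o['position'],np.mean(F,0))
im=cv2.resize(d['pixels'][200:320,250:370],(480,480))[:,:,::-1]
cv2.imwrite('pics/c5.png',im)
```

```text
[0.5247 0.0105 0.1035] [-0.2718  0.3504  1.8296]
```

View pics/c5.png

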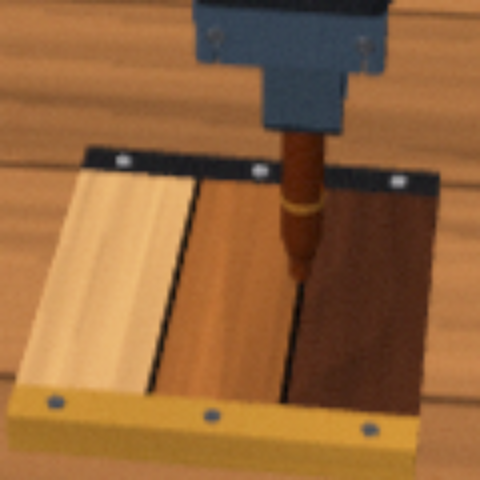

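The nib is on the seam at about crop (299,280), in contact and roughly mid-way, so I'll carry on.

Call:
send_rows([
  [[0.03,-0.001,0],[0,0,0]],
  [[0.06,-0.003,0],[0,0,0]],
  [[0.09,-0.004,0],[0,0,0]],
  [[0.12,-0.006,0],[0,0,0]],
  [[0.15,-0.007,0],[0,0,0]],
  [[0.18,-0.008,0],[0,0,0]],
  [[0.21,-0.01,0],[0,0,0]],
  [[0.24,-0.011,0],[0,0,0]],
])

```text
time: 12.92
position: [0.5608, 0.0088, 0.1034]
orientation: [2.268, 2.174, -0.0]
ft_force: [-2.2, 0.5, 1.5]
width: 0.208
finger_force: 30.0
```

Call:
send_rows([
  [[0.03,-0.001,0],[0,0,0]],
  [[0.06,-0.003,0],[0,0,0]],
  [[0.09,-0.004,0],[0,0,0]],
  [[0.12,-0.006,0],[0,0,0]],
  [[0.15,-0.007,0],[0,0,0]],
  [[0.18,-0.008,0],[0,0,0]],
  [[0.21,-0.01,0],[0,0,0]],
  [[0.24,-0.011,0],[0,0,0]],
])

```text
time: 13.92
position: [0.5968, 0.0071, 0.1034]
orientation: [-2.268, -2.174, 0.0]
ft_force: [-0.8, 0.4, 0.5]
width: 0.209
finger_force: 30.0
```

Call:
send_rows([
  [[0.03,-0.001,0],[0,0,0]],
  [[0.06,-0.003,0],[0,0,0]],
  [[0.09,-0.004,0],[0,0,0]],
  [[0.115,-0.005,0],[0,0,0]],
  [[0.13,-0.006,0],[0,0,0]],
  [[0.13,-0.006,0],[0,0,0]],
  [[0.13,-0.006,0],[0,0,0]],
])

```text
time: 14.8
position: [0.6161, 0.0063, 0.1035]
orientation: [2.267, 2.174, 0.0]
ft_force: [-0.9, -0.1, 1.2]
width: 0.207
finger_force: 30.0
```

Run:
```python
from h import *
np.set_printoptions(precision=4,suppress=True)
F=[]
d=grab('scene','s6')
for i in range(8):
    o=monitor.get_obs(); F.append(o['ft_force']); capture('scene')
print(o['position'],np.mean(F,0))
print('seam end px',proj(d,np.array([.6143,.0066,.022])))
a=cv2.resize(d['pixels'][200:320,250:370],(480,480))[:,:,::-1]
cv2.imwrite('pics/c6.png',a)
```

```text
[0.616  0.0063 0.1034] [-0.2621 -0.0662  1.598 ]
seam end px [320.1359 300.3463]
```

View pics/c6.png

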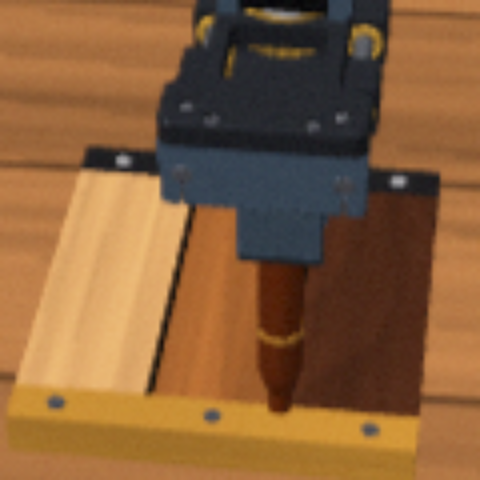

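The nib has reached the brass band at crop (280,408), on the seam line. Next I'll lift and go back to the pot.

Call:
send_rows([
  [[0,0,0.03],[0,0,0]],
  [[0,0,0.07],[0,0,0]],
  [[0,0,0.15],[0,0,0]],
  [[0,0,0.25],[0,0,0]],
  [[0,0,0.37],[0,0,0]],
  [[0,0,0.48],[0,0,0]],
  [[0,0,0.56],[0,0,0]],
  [[0,0,0.58],[0,0,0]],
])

```text
time: 16.25
position: [0.6164, 0.0063, 0.1914]
orientation: [2.267, 2.174, 0.001]
ft_force: [-0.4, 0.3, -1.0]
width: 0.208
finger_force: 30.0
```

Call:
send_rows([
  [[-0.02,0.1,0],[0,0,0]],
  [[-0.05,0.26,0],[0,0,0]],
  [[-0.09,0.43,0],[0,0,0]],
  [[-0.12,0.6,0],[0,0,0]],
  [[-0.16,0.77,0],[0,0,0]],
  [[-0.19,0.93,0],[0,0,0]],
])

```text
time: 17.0
position: [0.5864, 0.1474, 0.1896]
orientation: [-2.267, -2.174, 0.002]
ft_force: [0.6, -1.0, 0.2]
width: 0.212
finger_force: 30.0
```

Call:
send_rows([
  [[-0.04,0.17,0],[0,0,0]],
  [[-0.07,0.34,0],[0,0,0]],
  [[-0.11,0.51,0],[0,0,0]],
  [[-0.14,0.67,0],[0,0,0]],
  [[-0.17,0.81,0],[0,0,0]],
  [[-0.19,0.9,0],[0,0,0]],
  [[-0.2,0.93,0],[0,0,0]],
  [[-0.2,0.93,0],[0,0,0]],
])

```text
time: 18.0
position: [0.5574, 0.2852, 0.1903]
orientation: [-2.267, -2.174, 0.0]
ft_force: [-0.7, -0.4, -0.4]
width: 0.202
finger_force: 30.0
```

Run:
```python
from h import *
print(monitor.get_obs()['position'])
d=grab('scene','s7'); e=grab('top','t7')
a,b=load('s2'),load('t2')
for n,x,y,sl in (('s',d,a,(slice(205,260),slice(470,510))),('t',e,b,(slice(195,230),slice(135,175)))):
    df=np.abs(x['pixels'][sl].astype(int)-y['pixels'][sl]).max(2); print(n,df.mean(),np.percentile(df,[90,99]))
```

```text
[0.55742867 0.28520159 0.19028977]
s 4.158181818181818 [ 7. 23.]
t 1.9414285714285715 [ 4. 14.]
```

The picture matches the one taken just after the lift, so the marker hasn't shifted in the grip and sits over its pot. I'll lower it.

Call:
send_rows([
  [[0,0,-0.08],[0,0,0]],
  [[0,0,-0.18],[0,0,0]],
  [[0,0,-0.28],[0,0,0]],
  [[0,0,-0.38],[0,0,0]],
  [[0,0,-0.48],[0,0,0]],
  [[0,0,-0.57],[0,0,0]],
  [[0,0,-0.63],[0,0,0]],
  [[0,0,-0.65],[0,0,0]],
])

```text
time: 19.1
position: [0.5574, 0.2852, 0.0923]
orientation: [-2.267, -2.174, 0.001]
ft_force: [-0.4, 0.5, -0.8]
width: 0.208
finger_force: 30.0
```

Call:
send_rows([
  [[0,0,0],[0,0,0]],
  [[0,0,0],[0,0,0]],
])

```text
time: 19.35
position: [0.5578, 0.2855, 0.0934]
orientation: [2.267, 2.174, 0.001]
ft_force: [0.1, 0.8, -0.7]
width: 0.21
finger_force: 30.0
```

No contact forces, so the nib is in the pot. I'll open and wait for it to settle.

Call:
send_rows([
  [[0,0,0],[0,0,0]],
  [[0,0,0],[0,0,0]],
  [[0,0,0],[0,0,0]],
  [[0,0,0],[0,0,0]],
  [[0,0,0],[0,0,0]],
  [[0,0,0],[0,0,0]],
  [[0,0,0],[0,0,0]],
  [[0,0,0],[0,0,0]],
], gripper=-1)

```text
time: 20.35
position: [0.5575, 0.2853, 0.0929]
orientation: [-2.268, -2.174, 0.0]
ft_force: [-0.4, -0.5, 0.2]
width: 0.995
finger_force: 0.0
```

Call:
send_rows([
  [[0,0,0.06],[0,0,0]],
  [[0,0,0.15],[0,0,0]],
  [[0,0,0.27],[0,0,0]],
  [[0,0,0.4],[0,0,0]],
  [[0,0,0.54],[0,0,0]],
  [[0,0,0.68],[0,0,0]],
  [[0,0,0.8],[0,0,0]],
  [[0,0,0.9],[0,0,0]],
])

```text
time: 21.35
position: [0.5576, 0.2853, 0.2292]
orientation: [2.268, 2.174, 0.001]
ft_force: [0.6, 0.1, -0.2]
width: 0.999
finger_force: 0.0
```

Call:
send_rows([
  [[0,0,0.1],[0,0,0]],
  [[0,0,0.2],[0,0,0]],
  [[0,0,0.2],[0,0,0]],
  [[0,0,0.2],[0,0,0]],
  [[0,0,0.2],[0,0,0]],
])

```text
time: 21.98
position: [0.5572, 0.2851, 0.2571]
orientation: [-2.267, -2.174, 0.002]
ft_force: [0.2, -0.7, 0.5]
width: 0.999
finger_force: 0.0
```

Run:
```python
from h import *
o=monitor.get_obs(); print(o['position'],o['width'],o['finger_force'],o['ft_force'])
d=grab('scene','s8')
a=load('s2' if 0 else 'scene0'); 
print('black diff',np.abs(d['pixels'][215:300,130:180].astype(int)-a['pixels'][215:300,130:180]).mean())
cv2.imwrite('pics/c8.png',cv2.resize(d['pixels'][200:320,420:540],(480,480))[:,:,::-1])
```

```text
[0.55717781 0.28514    0.2571333 ] 0.9989743536901162 0.0 [ 0.23393175 -0.66232544  0.49650358]
black diff 4.118901960784314
```

View pics/c8.png

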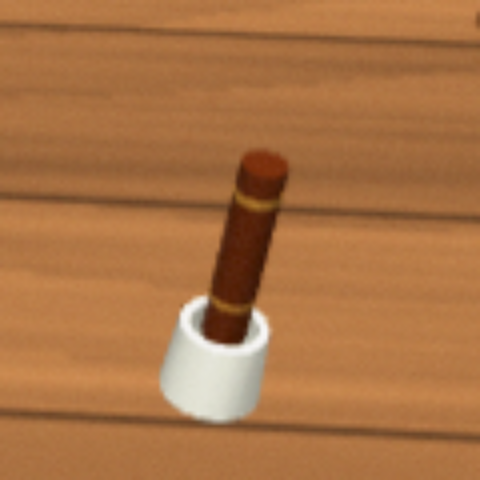

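The marker stands in its pot, cap at crop (264,163) and mouth at (225,322), as at the start, and the gripper is open and clear of it. I'll hand in.

```bash
python3 -c "
from plant import job
print(job.job_done())"
```

```text
the job is handed in; nothing more can be done
None
```

The brown marker's nib was drawn along the wanted seam from the iron band to the brass band at about 3.6 cm/s with a light press of roughly 2 N, the marker was put back nib down in its own pot and let go, the black marker was not touched, and the job is handed in, though it returned no verdict.

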